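# Angle the sample carrier past the post into its loading bay

### The arm

A 6-joint arm with a two-finger parallel gripper is mounted at the origin on a cart in front of the work surface, level with it; the furniture and walls round the work are solid. World frame = base frame: x ahead of the robot, y to its left, z up, the work surface at z = 0. Lengths are in m, angles in degrees, forces in N, time in s.
With the tool pointing down it reaches from about 0.375 to 0.9 m from the base axis. Payload 3.1 kg.
Tool frame: the origin (TCP) lies on the centre line of the jaws, within the pads' length; the fingertips stand 25 mm ahead of it and the grasp point (between the pads) lies 6 mm ahead of it; y points along the fingers, x is the direction in which the jaws open and shut, and the axes are right-handed (so a half turn about y gives the same grasp; the last joint's range is limited). The gripper opens to 87 mm and grips with 3 to 60 N. Pads are 19 mm wide; open, the fingers measure 117 mm over their backs; the gripper's body (75 mm by 190 mm) begins 51 mm behind the grasp point.
Start: joints at [-85.457, 30.224, 82.088, -0, 67.689, -10.227], TCP at [0.159, -0.604, 0.248] pointing down, gripper open.
Joint ranges: [-176.69, 176.69], [-43.24, 126.21], [12.49, 139.97], [-82, 262], [0, 151.66], [-163.58, 163.58]. Speed limits (degrees/s): [159.86, 159.86, 180, 180, 180, 180].

### API

Orientations are given as a 3x3 rotation matrix whose columns are the frame's x, y, z axes.
In Python, from rig import * gives the robot as it stands.
- The arm moves only by the tool play_rows, never from a script. Its argument "commands" is a list of rows, each a list of 2 entries, a list of its own where there are three numbers: the shift along the world's x, y, z in m, then the turn, a rotation vector about the world's x, y, z in rad. A call has 1 to 10 rows; each row is the pose to reach, as a shift and turn from the pose commanded when the call began; what a row does not reach only later rows make up. A row lasts 1/8 s, in which the tool goes at most 62.5 mm and 10.7 degrees, less where a joint would pass 70% of its speed; a pose out of reach is approached as far as the arm can. A call with a gripper value outside its range is refused whole. "gripper" is the finger opening in m, from 0 to 0.087, set as the call begins (left out, the last holds). The fingers move at their own pace and stop on an object; the grip force is fixed at half the most. Time passes only in rows, so rows that repeat a pose let the fingers close. It gives the time, the measured TCP pose, the force and the opening at its end, in the units of the state.
- read_state(): the state, without advancing time (a new reading comes with each control period).
- capture(name): name is "scene" or "top" or "wrist"; returns a dict with "frame" (480x640x3 uint8, red, green, blue), "depth" (480x640 float32, m along the optical axis (not along the pixel's ray), 0 where there is no reading), "mtx" (3x3 intrinsics, pixels), "cam_to_world" (4x4, takes a point from camera to world coordinates); the wrist camera has in their place "hand_eye" (4x4, takes a point from camera to tool coordinates, whose origin is the TCP and whose axes are the tool frame's). Camera axes: x right, y down, z forward; pixel columns grow to the right and rows downward; lengths in m; the calibration is good to about 2 mm. A picture is of the moment at which its call begins: read the wrist's pose just before it.
- hand_in(): hands the job in, once; it reports no verdict.
The state is a dict: "time_s": time; "joint_positions": joint angles; "qvel": joint speeds; "tau": joint torques, N m; "position": TCP position; "tcp_rot": TCP orientation; "force": force on the tool from outside, world axes, zero at the start; "moment": the same for the moment, N m; "opening": opening from 0.0 (shut) to 1.0 (fully open).
Only numpy, scipy, OpenCV 4.12 (cv2) and the standard library are available. Lean on these libraries where they do the work, as an engineer would, in place of code of your own. Each camera call takes 0.05 s, during which the arm holds its last target. There are 200 camera calls.

### The job

Push the long grey sample carrier along the worktop into the open loading bay: first angle its orange left end in behind the guide post, then swing the right end in, until the back of the carrier lies along the bay's back wall from end to end. Only push it: do not pinch it between the fingers, lift it off the worktop or tip it; leave the two bottles and the dish where they stand, and finish with the gripper clear.

Things in the scene. Friction and masses are not known exactly. Their poses are not given: they have to be found in the camera images.
- carrier: Loose sample carrier: grey block 34 (x) x 230 (y) x 36 mm high, ten capped tubes fixed in its top (caps up to 47 mm high), about 0.3 kg, slides under 1 to 4 N. Origin: centre of its underside; +y points along it to the orange left end, its -x face (white labels) faces the robot. Starts in front of the bay, shifted right, roughly parallel to it.
- left_end (a point): centre of the carrier's orange left end face (carrier y = +115 mm, 18 mm above its underside); axes as the carrier
- right_end (a point): centre of the carrier's plain grey right end face (carrier y = -115 mm, 18 mm above its underside); axes as the carrier
- bay: Fixed U-shaped aluminium frame, open above and to the robot (-x), no floor step (blue mark). Walls 8 mm thick, 34 mm high. Inside: x -20 to +20 mm, y -125 to +125 mm; end walls end at x = -22 mm. Origin: centre of the inside, on the worktop; +x to the back wall, +y left. Carrier fully home: its origin at x = +3 mm. Feet 4 mm high stick out 23 mm beyond the end walls.
- post: Fixed upright steel rod with a yellow band, 14 mm diameter, 60 mm high, before the left part of the bay's mouth. Origin: centre of its foot; axes as the bay. It stands 50 to 56 mm before the bay's origin (-x), 75 to 90 mm left of it (+y), and bars the straight way in: the carrier passes to its right and behind it.
- stain_bottle: Bystander, loose: small amber bottle with black cap, 41 mm diameter, 80 mm high, origin at the centre of its underside, left of the post
- white_bottle: Bystander, loose: white bottle with red cap, 44 mm diameter, 88 mm high, origin at the centre of its underside, right of the bay
- dish: Bystander, loose: flat round pale dish (pinkish, clear lid), 91 mm diameter, 16 mm high, origin at the centre of its underside, left of the carrier near the robot
- label_side: The carrier's long face towards the robot, with white labels: a plate 2 x 216 x 36 mm fixed on it; origin at the foot of the plate's middle, 16 mm before the carrier's origin; a place to push
- back_side: The carrier's long face towards the bay, a like plate fixed on it; origin at the foot of its middle, 16 mm behind the carrier's origin

How it is judged:
By the outcome, as a careful person would: the job done as asked, in the order asked, and still so for the second after the job is handed in, with the robot touching nothing.
It also fails if it takes over 67 s, if anything falls off the work surface, if the arm or the gripper's body presses on something with over 40 N, if the wrist force passes 120 N, or if a joint passes its speed limit or range.

## Working session

There is one attempt and no reset: what is moved stays moved. The work goes in short steps, Python scripts to look and compute and a tool call to move; the robot and the scene stay as the last step left them, time stands still between calls to the robot, and variables do not carry over. Pictures are saved under pics/ and viewed, about 8 in all and at most 12, crops included, and the job is handed in when it is done.

Besides the shell and the picture viewer there is one more tool, called after ">>>" by a JSON object that holds its "api" and its "payload". play_rows: Moves the arm, as the interface text tells. Its arguments: {"type":"object","properties":{"commands":{"type":"array"},"gripper":{"type":"number"}},"required":["commands"]}

```bash
mkdir -p pics; cat > h.py <<'E'
from rig import *
import numpy as np, cv2
def snap(n,f):
    c=capture(n); np.savez('pics/'+f+'.npz',**{k:v for k,v in c.items()})
    cv2.imwrite('pics/'+f+'.png',c['frame'][:,:,::-1]); return c
def topmap(c,x0=.25,x1=.85,y0=-.5,y1=.5):
    d=c['depth'];v,u=np.nonzero(d>0);z=d[v,u];K=c['mtx'];T=c['cam_to_world']
    p=np.c_[(u-K[0,2])*z/K[0,0],(v-K[1,2])*z/K[1,1],z]
    return p@T[:3,:3].T+T[:3,3],u,v
E
python3 - <<'E'
from h import *
for n in('top','scene'):
    c=snap(n,n+'0'); print(n,c['mtx'].round(1).tolist(),c['cam_to_world'].round(4).tolist())
s=read_state();print(s['time_s'],s['position'],s['tcp_rot'],s['force'],s['opening'])
E
```

```text
top [[477.2, 0.0, 314.2], [0.0, 477.2, 229.7], [0.0, 0.0, 1.0]] [[-0.0266, -0.9967, 0.0765, 0.455], [-0.9996, 0.0259, -0.0106, -0.0029], [0.0086, -0.0767, -0.997, 0.9181], [0.0, 0.0, 0.0, 1.0]]
scene [[513.5, 0.0, 327.7], [0.0, 513.5, 246.0], [0.0, 0.0, 1.0]] [[0.7649, -0.336, 0.5496, 0.0287], [-0.644, -0.4175, 0.6411, -0.5867], [0.0141, -0.8443, -0.5357, 0.5338], [0.0, 0.0, 0.0, 1.0]]
0.1 [ 0.15932354 -0.60371637  0.24665694] [[ 2.54971198e-01 -1.67875385e-04  9.66948634e-01]
 [-9.66946708e-01  1.95886847e-03  2.54971031e-01]
 [-1.93692855e-03 -9.99998067e-01  3.37128489e-04]] [-0.86408073  0.02553172  0.78169971] 1.0025606927303634
```

View pics/top0.png

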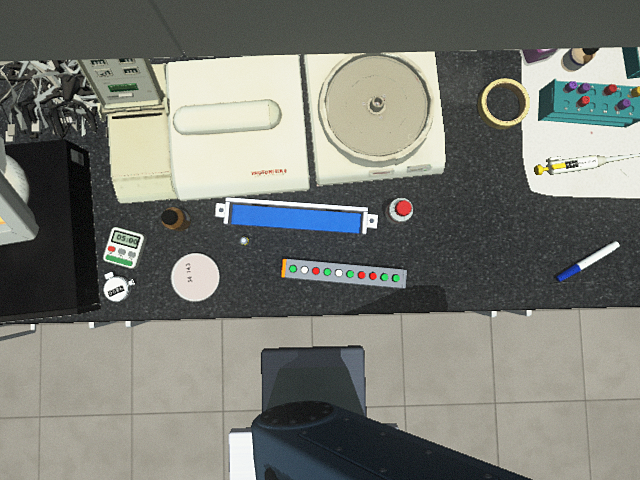

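View pics/scene0.png

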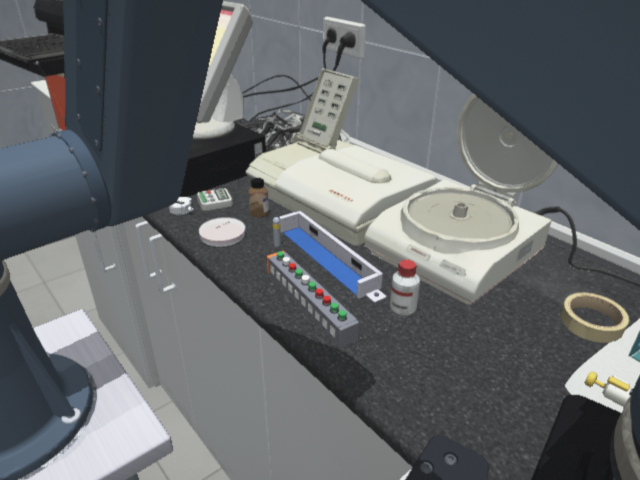

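Top view: the bay runs from about (217,210) to (377,222), the post top is at (244,240), the carrier runs (283,268) to (406,279), the dish is at (195,277) and the bottles are at (174,217) and (401,209). I'll enlarge it to measure.

```bash
python3 - <<'E'
import cv2
i=cv2.imread('pics/top0.png')[190:310,210:420]
i=cv2.resize(i,None,fx=3.8,fy=3.8,interpolation=cv2.INTER_CUBIC)
for k in range(210,420,10):
    x=int((k-210)*3.8);cv2.line(i,(x,0),(x,4 if k%50 else 12),(0,255,255),1)
for k in range(190,310,10):
    y=int((k-190)*3.8);cv2.line(i,(0,y),(4 if k%50 else 12,y),(0,255,255),1)
cv2.imwrite('pics/c0.png',i)
E
```

```text
(no output)
```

View pics/c0.png

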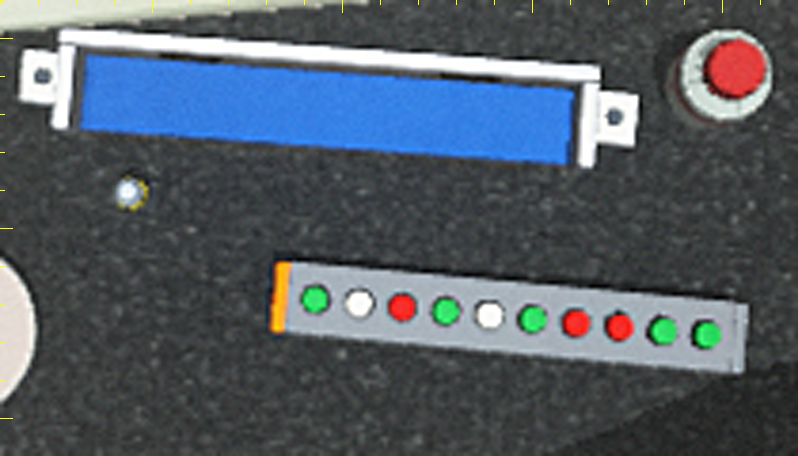

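```bash
cat >> h.py <<'E'
def w(c,u,v,z):
    K=c['mtx'];T=c['cam_to_world'];d=T[:3,:3]@np.array([(u-K[0,2])/K[0,0],(v-K[1,2])/K[1,1],1])
    return (T[:3,3]+d*(z-T[2,3])/d[2])[:2]
E
python3 - <<'E'
from h import *
c=dict(np.load('pics/top0.npz'))
f=lambda p,z:w(c,210+p[0]/3.8,190+p[1]/3.8,z)
for n,z,P in [('car BL FL BR FR',.036,[(276,262),(272,332),(748,304),(743,372)]),('wall',.034,[(62,30),(600,66),(52,127),(68,129),(594,166),(580,165)]),('blue',0,[(82,55),(575,88),(568,164),(80,130)]),('post',.06,[(130,193)]),('white',.088,[(735,68)])]:
    q=np.array([f(p,z) for p in P]);print(n,(q*1000).round(1).tolist())
    if n[0]=='c':
        print(q.mean(0),np.degrees(np.arctan2(*(q[0]+q[1]-q[2]-q[3])*[-1,1])))
        cc=q
    if n=='wall': print('ang',[np.degrees(np.arctan2(-(a-b)[0],(a-b)[1])) for a,b in[(q[0],q[1]),(q[2],q[4])]])
for n,u,v,z in [('dish',195,277,.016),('amber cap',172,213,.08)]: print(n,w(c,u,v,z)*1000)
p,u,v=topmap(c)
for n,zl,zh,u0,u1,v0,v1 in [('car',.030,.040,275,415,255,290),('wall',.029,.039,210,385,195,240),('post',.05,.07,235,255,230,248),('wb',.08,.1,385,415,195,225),('amb',.07,.09,155,195,200,235)]:
    m=(p[:,2]>zl)&(p[:,2]<zh)&(u>=u0)&(u<=u1)&(v>=v0)&(v<=v1)
    q=p[m][:,:2].astype(np.float32); r=cv2.minAreaRect(q*1000); print(n,m.sum(),np.median(p[m][:,2]),q.mean(0),r)
E
```

```text
car BL FL BR FR [[470.2, 47.4], [436.4, 50.1], [443.8, -181.1], [411.0, -177.3]]
[ 0.44034258 -0.06522388] -6.4802731134143805
wall [[586.6, 150.0], [562.1, -113.5], [538.9, 155.5], [537.8, 147.7], [513.0, -108.9], [513.6, -102.0]]
ang [np.float64(-5.3145589647119555), np.float64(-5.613855520009349)]
blue [[578.6, 145.9], [555.3, -104.7], [516.5, -99.8], [540.3, 147.4]]
post [[504.2, 114.4]]
white [[553.0, -169.1]]
dish [441.03239986 213.70383844]
amber cap [555.35522943 237.92182634]
car 1877 0.037159154286892426 [ 0.44173354 -0.06475335] ((441.70379638671875, -64.8301010131836), (229.62181091308594, 33.96120834350586), 83.31355285644531)
wall 849 0.03464136278885821 [0.5656952 0.0201381] ((537.6966552734375, 22.956314086914062), (266.0481262207031, 78.16939544677734), 84.34432983398438)
post 49 0.05897250806976395 [0.50569093 0.11523034] ((505.744873046875, 115.5954360961914), (11.033552169799805, 13.64638614654541), 0.056441862136125565)
wb 199 0.08846532350840886 [ 0.5538802  -0.16904809] ((554.13720703125, -169.28318786621094), (26.406108856201172, 26.885272979736328), 55.76767349243164)
amb 191 0.0801189474623103 [0.54956037 0.24345742] ((549.739501953125, 244.07537841796875), (25.764387130737305, 26.27094268798828), 47.70616149902344)
```

>>> {"api": "play_rows", "payload": {"commands": [[[0.027,0.039,-0.01],[0,0,0.12]],[[0.053,0.078,-0.02],[0,0,0.24]],[[0.08,0.117,-0.03],[0,0,0.36]],[[0.106,0.156,-0.04],[0,0,0.48]],[[0.133,0.195,-0.05],[0,0,0.6]],[[0.16,0.233,-0.06],[0,0,0.72]],[[0.186,0.272,-0.07],[0,0,0.84]],[[0.213,0.311,-0.08],[0,0,0.96]],[[0.24,0.35,-0.09],[0,0,1.08]],[[0.266,0.389,-0.1],[0,0,1.196]]], "gripper": 0}}

```text
time_s: 1.35
position: [0.4261, -0.214, 0.1471]
tcp_rot: [[0.994, 0.0, 0.113], [-0.113, 0.0, 0.994], [0.0, -1.0, 0.0]]
force: [0.3, -0.6, -0.3]
opening: 0.02
```

>>> {"api": "play_rows", "payload": {"commands": [[[0,0,-0.03],[0,0,0]],[[0,0,-0.06],[0,0,0]],[[0,0,-0.09],[0,0,0]],[[0,0,-0.111],[0,0,0]],[[0,0,-0.111],[0,0,0]],[[0,0,-0.111],[0,0,0]]]}}

```text
time_s: 2.1
position: [0.4256, -0.2155, 0.0369]
tcp_rot: [[0.993, 0.0, 0.117], [-0.117, -0.0, 0.993], [0.0, -1.0, -0.0]]
force: [0.4, -0.0, 0.5]
opening: 0.012
```

```bash
python3 - <<'E'
from h import *
s=read_state();print(s)
c=snap('scene','s1')
cv2.imwrite('pics/s1c.png',cv2.resize(c['frame'][200:400,220:480,::-1],None,fx=3,fy=3))
E
```

```text
{'time_s': 2.1, 'joint_positions': array([-4.03090573e+01,  4.10172556e+01,  1.11734624e+02,  1.53468887e-03,
        2.72253031e+01, -3.36074840e+01]), 'qvel': array([-0.02690302, -1.03304324, -0.0817729 ,  0.08030701, -0.12566496,
       -0.004974  ]), 'tau': array([-1.44182111e-02, -3.78723836e+01, -4.11325917e+00,  1.90129504e-02,
        9.10898717e-02, -3.61855300e-04]), 'position': array([ 0.4255692 , -0.21545894,  0.03691707]), 'tcp_rot': array([[ 9.93164613e-01,  3.11603819e-04,  1.16721695e-01],
       [-1.16721620e-01, -2.48274449e-04,  9.93164640e-01],
       [ 3.38452909e-04, -9.99999921e-01, -2.10206494e-04]]), 'force': array([ 0.39866828, -0.02858166,  0.5271248 ]), 'moment': array([-0.03467698, -0.08474809, -0.0460667 ]), 'opening': 0.011708934436428248}
```

View pics/s1c.png

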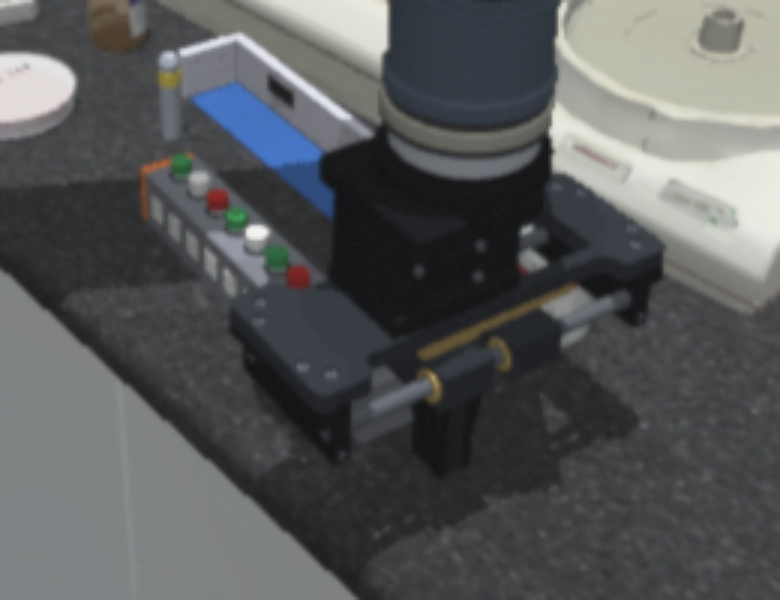

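>>> {"api": "play_rows", "payload": {"commands": [[[0.001,0.01,0.009],[0,0,0]],[[0.002,0.018,0.009],[0,0,0]],[[0.003,0.025,0.009],[0,0,0]],[[0.004,0.033,0.009],[0,0,0]],[[0.005,0.041,0.009],[0,0,0]],[[0.006,0.049,0.009],[0,0,0]],[[0.0065,0.056,0.009],[0,0,0]],[[0.0075,0.064,0.009],[0,0,0]],[[0.008,0.07,0.009],[0,0,0]],[[0.008,0.07,0.009],[0,0,0]]]}}

```text
time_s: 3.4
position: [0.4326, -0.1439, 0.0453]
tcp_rot: [[0.993, -0.002, 0.117], [-0.116, 0.002, 0.993], [-0.002, -1.0, 0.002]]
force: [0.2, 0.0, 0.0]
opening: 0.007
```

```bash
cat >> h.py <<'E'
O=np.array([.5472,.0211]);a=np.radians(-5.5);BX=np.array([np.cos(a),np.sin(a)]);BY=np.array([-np.sin(a),np.cos(a)])
def bay(p): p=np.asarray(p)-O; return (np.array([p@BX,p@BY])*1000).round(1)
def car(c):
    """carrier from cap blobs + grey block seen by top depth; orange end from colour"""
    p,u,v=topmap(c); f=c['frame'][v,u].astype(int)
    hsv=cv2.cvtColor(c['frame'],cv2.COLOR_RGB2HSV)[v,u].astype(int)
    reg=(u>200)&(u<430)&(v>195)&(v<300)
    o=reg&(hsv[:,0]>8)&(hsv[:,0]<20)&(hsv[:,1]>150)&(hsv[:,2]>150)&(p[:,2]>.03)&(p[:,2]<.042)
    caps=reg&(p[:,2]>.0425)&(p[:,2]<.05)
    top=reg&(p[:,2]>.031)&(p[:,2]<.041)&(hsv[:,1]<60)&(hsv[:,2]<215)
    r=lambda m:(p[m][:,:2].mean(0) if m.any() else None,m.sum())
    print('orange',r(o),'caps',r(caps)); 
    if o.any(): print('orange bay',bay(p[o][:,:2].mean(0)))
    q=p[caps][:,:2]
    if len(q)>20:
        l=cv2.fitLine((q*1000).astype(np.float32),cv2.DIST_HUBER,0,.01,.01).ravel(); d=l[:2]*np.sign(l[1]); print('caps fit bay',bay(l[2:]/1000),'world ang',np.degrees(np.arctan2(-d[0],d[1])),'theta',-np.degrees(np.arctan2(-d[0],d[1]))-5.5)
    q=(p[top|o|caps][:,:2]*1000).astype(np.float32); rr=cv2.minAreaRect(q); print('rect',rr, 'bay',bay(np.array(rr[0])/1000))
E
python3 - <<'E'
from h import *
car(dict(np.load('pics/top0.npz')))
c=snap('top','t1');car(c);s=read_state();print(s['position'],s['force'],s['time_s'])
cv2.imwrite('pics/t1c.png',cv2.resize(c['frame'][180:330,190:430,::-1],None,fx=3,fy=3))
E
```

```text
orange (array([0.45587122, 0.04522644]), np.int64(23)) caps (array([ 0.44723791, -0.06489116]), np.int64(333))
orange bay [-93.2  15.3]
caps fit bay [-96.4 -95.9] world ang -6.550859 theta 1.050859
rect ((500.5037841796875, -12.92022705078125), (341.6353454589844, 151.76930236816406), 85.7216567993164) bay [-43.2 -38.3]
orange (None, np.int64(0)) caps (None, np.int64(0))
rect ((578.148193359375, 121.50109100341797), (43.322139739990234, 86.35472106933594), 27.14464569091797) bay [ 21.2 102.9]
[ 0.43236342 -0.14398879  0.04520475] [-0.200078    0.89946189  0.41315133] 3.45
```

View pics/t1c.png

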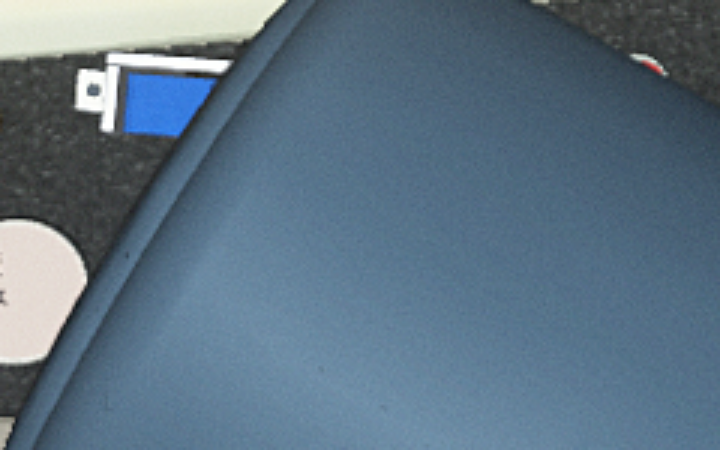

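The arm hides the work in the top view. I'll measure from the scene camera, selecting by colour and height.

```bash
cat >> h.py <<'E'
def car(c):
    p,u,v=topmap(c); h=cv2.cvtColor(c['frame'],cv2.COLOR_RGB2HSV)[v,u].astype(int)
    reg=(p[:,0]>.38)&(p[:,0]<.6)&(p[:,1]>-.22)&(p[:,1]<.17)
    o=reg&(h[:,0]>8)&(h[:,0]<20)&(h[:,1]>150)&(h[:,2]>150)&(p[:,2]>.002)&(p[:,2]<.042)
    k=reg&(p[:,2]>.042)&(p[:,2]<.05)&((h[:,1]>110)|(h[:,2]>200))
    if o.any():
        t=o&(p[:,2]>.032); q=p[t][:,:2]; print('orange n',t.sum(),'bay mean',bay(q.mean(0)) if t.any() else bay(p[o][:,:2].mean(0)))
    q=p[k][:,:2]
    if len(q)>20:
        l=cv2.fitLine((q*1000).astype(np.float32),cv2.DIST_HUBER,0,.01,.01).ravel(); d=l[:2]*np.sign(l[1]); b=[bay(x)for x in q]; e=np.array(b)
        s=q@d*1000; print('n',k.sum(),'fit pt bay',bay(l[2:]/1000),'theta',-np.degrees(np.arctan2(-d[0],d[1]))-5.5,'axial span',np.ptp(s),'ends bay',bay(q[s.argmax()]),bay(q[s.argmin()]))
E
python3 - <<'E'
from h import *
for f in('top0','scene0','s1'):print(f);car(dict(np.load(f'pics/{f}.npz')))
print('now');car(snap('scene','s2'))
E
```

```text
top0
orange n 23 bay mean [-93.2  15.3]
n 302 fit pt bay [-97.  -97.7] theta 1.4692421 axial span 286.864783049827 ends bay [-57.1  90.3] [-100.9 -195.6]
scene0
orange n 15 bay mean [-105.9   19.4]
n 363 fit pt bay [-100.5 -104.1] theta 1.8635478 axial span 298.41659163592914 ends bay [-57.5  93. ] [  16.4 -208. ]
s1
orange n 6 bay mean [-104.4   18.6]
n 193 fit pt bay [-99.7 -75.6] theta 3.6764183 axial span 274.75480308084354 ends bay [-59.5  93. ] [   0.6 -186.1]
now
orange n 4 bay mean [-105.6   63.8]
n 142 fit pt bay [-99.  -37.3] theta 1.8370271 axial span 297.3786259604975 ends bay [-59.4  93.2] [  15.8 -206.8]
```

>>> {"api": "play_rows", "payload": {"commands": [[[-0.001,-0.006,0.02],[0,0,0]],[[-0.001,-0.006,0.06],[0,0,0]],[[-0.003,0.02,0.07],[0,0,0.15]],[[-0.006,0.05,0.07],[0,0,0.31]],[[-0.009,0.08,0.07],[0,0,0.47]],[[-0.012,0.11,0.07],[0,0,0.63]],[[-0.016,0.14,0.07],[0,0,0.79]],[[-0.02,0.17,0.07],[0,0,0.95]],[[-0.023,0.195,0.07],[0,0,1.11]],[[-0.024,0.214,0.07],[0,0,1.27]]]}}

```text
time_s: 4.75
position: [0.4077, 0.07, 0.1152]
tcp_rot: [[0.401, -0.003, -0.916], [0.916, 0.001, 0.401], [-0.001, -1.0, 0.003]]
force: [0.2, 0.0, 0.0]
opening: 0.004
```

>>> {"api": "play_rows", "payload": {"commands": [[[0,0,0],[0,0,0.15]],[[0,0,0],[0,0,0.301]],[[0,0,-0.03],[0,0,0.301]],[[0,0,-0.06],[0,0,0.301]],[[0,0,-0.079],[0,0,0.301]],[[0,0,-0.079],[0,0,0.301]]]}}

```text
time_s: 5.5
position: [0.4076, 0.0689, 0.0353]
tcp_rot: [[0.117, -0.005, -0.993], [0.993, 0.001, 0.117], [0.0, -1.0, 0.005]]
force: [0.9, 0.3, -0.6]
opening: 0.004
```

```bash
sed -i 's/&(p\[:,1\]<.17)$/\&(p[:,1]<.17)\&(np.hypot(p[:,0]-.5055,p[:,1]-.115)>.017)\&(np.hypot(p[:,0]-.554,p[:,1]+.169)>.03)/' h.py
python3 - <<'E'
from h import *
car(dict(np.load('pics/scene0.npz')));car(snap('scene','s3'))
s=read_state();print(s['position'],bay(s['position'][:2]),s['tcp_rot'][:,0],s['force'])
E
```

```text
orange n 15 bay mean [-105.9   19.4]
n 332 fit pt bay [-100.8 -104.4] theta 1.6153259 axial span 201.54659231276267 ends bay [-94.1   7.1] [-103.  -194.2]
n 214 fit pt bay [-101.3  -89. ] theta 1.8033681 axial span 135.70960098224816 ends bay [-95.3 -12.1] [-101.1 -147.7]
[0.40821035 0.06884777 0.03604918] [-142.9   34.2] [1.16913572e-01 9.93142089e-01 9.29795327e-05] [-0.92377317  0.50238089 -0.2935113 ]
```

>>> {"api": "play_rows", "payload": {"commands": [[[0.01,-0.001,0],[0,0,0]],[[0.021,-0.002,0],[0,0,0]],[[0.028,-0.002,0],[0,0,-0.05]],[[0.035,-0.002,0],[0,0,-0.1]],[[0.041,-0.002,0],[0,0,-0.15]],[[0.048,-0.003,0],[0,0,-0.2]],[[0.055,-0.004,0],[0,0,-0.25]],[[0.062,-0.005,0],[0,0,-0.3]],[[0.069,-0.007,0],[0,0,-0.35]],[[0.075,-0.008,0],[0,0,-0.4]]]}}

```text
time_s: 6.8
position: [0.4853, 0.0606, 0.0373]
tcp_rot: [[0.496, 0.001, -0.869], [0.869, -0.0, 0.496], [0.0, -1.0, -0.001]]
force: [-0.8, 0.2, 0.4]
opening: 0.004
```

```bash
python3 - <<'E'
from h import *
car(snap('scene','s4'))
s=read_state();print(s['position'],bay(s['position'][:2]),s['tcp_rot'][:,0],s['force'])
E
```

```text
n 223 fit pt bay [-88.4 -86.4] theta 23.437277 axial span 153.94303934694892 ends bay [-51.9  -4.4] [-115.6 -144.5]
[0.48654545 0.06038214 0.03731491] [-64.1  33.3] [0.49662519 0.86796429 0.0011883 ] [ 0.25418853 -0.64465858 -0.63285954]
```

>>> {"api": "play_rows", "payload": {"commands": [[[-0.013,0.007,0],[0,0,0]],[[-0.02,0.007,0.04],[0,0,0]],[[-0.03,0,0.08],[0,0,-0.15]],[[-0.04,-0.03,0.08],[0,0,-0.31]],[[-0.05,-0.065,0.08],[0,0,-0.48]],[[-0.06,-0.1,0.08],[0,0,-0.65]],[[-0.07,-0.135,0.08],[0,0,-0.82]],[[-0.078,-0.165,0.08],[0,0,-0.99]],[[-0.083,-0.195,0.08],[0,0,-1.15]],[[-0.088,-0.214,0.08],[0,0,-1.31]]]}}

```text
time_s: 8.1
position: [0.3956, -0.1538, 0.1168]
tcp_rot: [[0.966, 0.0, 0.258], [-0.258, -0.0, 0.966], [0.0, -1.0, -0.0]]
force: [0.9, 0.1, -0.0]
opening: 0.001
```

>>> {"api": "play_rows", "payload": {"commands": [[[0,0,0],[0,0,-0.13]],[[0,0,0],[0,0,-0.261]],[[0,0,0],[0,0,-0.261]]]}}

```text
time_s: 8.48
position: [0.3956, -0.1525, 0.1167]
tcp_rot: [[0.87, -0.0, 0.492], [-0.492, 0.0, 0.87], [-0.001, -1.0, 0.0]]
force: [0.2, -0.2, -0.8]
opening: 0.004
```

```bash
python3 - <<'E'
from h import *
c=snap('scene','s5');car(c)
s=read_state();print(s['position'],bay(s['position'][:2]),s['tcp_rot'][:,0],s['force'])
cv2.imwrite('pics/s5c.png',cv2.resize(c['frame'][190:390,220:480,::-1],None,fx=3,fy=3))
E
```

```text
n 80 fit pt bay [ -96.5 -101. ] theta 26.08563 axial span 85.78854330114693 ends bay [-80.4 -64.9] [-116.3 -142.9]
[ 0.39579157 -0.15259113  0.11669894] [-134.1 -187.4] [ 8.70785557e-01 -4.91662713e-01 -5.38930010e-04] [-0.55449705 -0.91402102  0.86185053]
```

View pics/s5c.png

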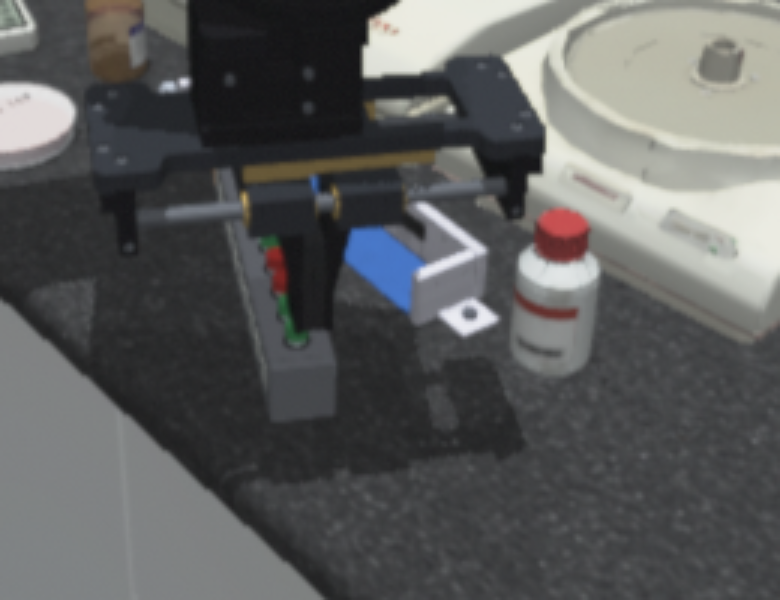

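>>> {"api": "play_rows", "payload": {"commands": [[[0,0,-0.04],[0,0,0]],[[0,0,-0.077],[0,0,0]],[[0,0,-0.077],[0,0,0]],[[0.005,0.009,-0.077],[0,0,0]],[[0.009,0.016,-0.077],[0,0,0]],[[0.0125,0.022,-0.077],[0,0,0]],[[0.0155,0.0275,-0.077],[0,0,0]],[[0.0185,0.0325,-0.077],[0,0,0]],[[0.0215,0.038,-0.077],[0,0,0]],[[0.025,0.0435,-0.077],[0,0,0]]]}}

```text
time_s: 9.78
position: [0.4215, -0.1095, 0.0395]
tcp_rot: [[0.869, -0.0, 0.494], [-0.494, 0.0, 0.869], [-0.0, -1.0, -0.0]]
force: [-2.2, -3.0, 2.4]
opening: 0.005
```

```bash
python3 - <<'E'
from h import *
c=snap('scene','s6');car(c)
s=read_state();print(s['position'],bay(s['position'][:2]),s['tcp_rot'][:,0],s['force'])
c=snap('wrist','w6');cv2.imwrite('pics/m6.png',np.hstack([cv2.resize(c['frame'][:,:,::-1],(400,300)),cv2.resize(cv2.imread('pics/s6.png')[190:390,220:480],(390,300))]))
E
```

```text
[ 0.42180118 -0.10895983  0.03948448] [-112.4 -141.5] [ 8.69290736e-01 -4.94301136e-01 -5.50107848e-05] [-0.00464486 -0.57394172  0.41671857]
```

View pics/m6.png

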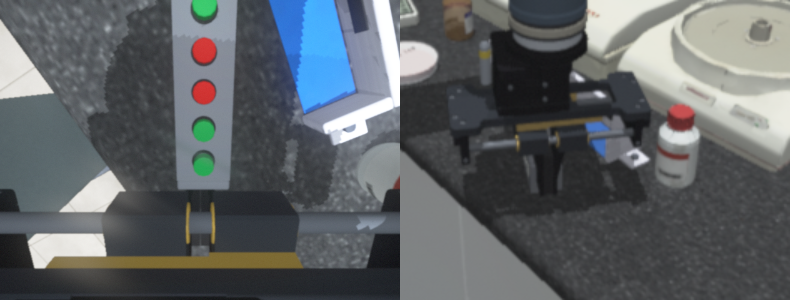

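>>> {"api": "play_rows", "payload": {"commands": [[[0.003,0.005,0],[0,0,0]],[[0.0055,0.01,0],[0,0,0]],[[0.0085,0.015,0],[0,0,0]],[[0.0115,0.02,0],[0,0,0]],[[0.014,0.025,0],[0,0,0]],[[0.016,0.028,0],[0,0,0]],[[0.017,0.03,0],[0,0,0]],[[0.017,0.03,0],[0,0,0]]]}}

```text
time_s: 10.88
position: [0.4386, -0.0796, 0.0396]
tcp_rot: [[0.869, 0.0, 0.494], [-0.494, 0.0, 0.869], [0.0, -1.0, 0.0]]
force: [-0.1, -1.0, 0.1]
opening: 0.006
```

```bash
cat >> h.py <<'E'
def wcam(f):
    s=read_state();c=snap('wrist',f);T=np.eye(4);T[:3,:3]=s['tcp_rot'];T[:3,3]=s['position'];c['cam_to_world']=T@c['hand_eye'];return c,s
E
python3 - <<'E'
from h import *
c,s=wcam('w7');car(c)
print(s['position'],bay(s['position'][:2]),s['tcp_rot'][:,0],s['force'],s['time_s'])
E
```

```text
n 5214 fit pt bay [-67.  -42.3] theta 23.923616 axial span 90.91823383125563 ends bay [-51.7  -3.4] [-87.2 -87.1]
[ 0.43855908 -0.0796383   0.03962286] [ -98.5 -110.7] [ 8.69279350e-01 -4.94321038e-01  3.49851270e-04] [-0.14764956 -0.97177763  0.08352606] 10.875
```

>>> {"api": "play_rows", "payload": {"commands": [[[0.001,0.002,0],[0,0,0]],[[0.002,0.0035,0],[0,0,0]],[[0.002,0.0035,0],[0,0,0]],[[0.002,0.0035,0],[0,0,0]],[[-0.005,-0.009,0.01],[0,0,0]],[[-0.01,-0.017,0.05],[0,0,0]],[[-0.01,-0.01,0.08],[0,0,0.15]]]}}

```text
time_s: 11.8
position: [0.4281, -0.0911, 0.121]
tcp_rot: [[0.934, 0.001, 0.357], [-0.357, -0.0, 0.934], [0.001, -1.0, -0.0]]
force: [0.2, 0.5, -0.1]
opening: 0.005
```

>>> {"api": "play_rows", "payload": {"commands": [[[0,0.015,0],[0,0,0.16]],[[0.002,0.035,0],[0,0,0.33]],[[0.005,0.055,0],[0,0,0.5]],[[0.01,0.075,0],[0,0,0.67]],[[0.013,0.095,0],[0,0,0.84]],[[0.016,0.115,0],[0,0,1.01]],[[0.019,0.13,0],[0,0,1.18]],[[0.019,0.13,0],[0,0,1.35]],[[0.019,0.13,0],[0,0,1.421]],[[0.019,0.13,0],[0,0,1.421]]], "gripper": 0.087}}

```text
time_s: 13.05
position: [0.4472, 0.0397, 0.12]
tcp_rot: [[0.495, 0.0, -0.869], [0.869, 0.0, 0.495], [0.0, -1.0, -0.0]]
force: [0.8, -0.2, 0.2]
opening: 0.979
```

```bash
python3 - <<'E'
from h import *
c,s=wcam('w8');car(c)
print(s['position'],bay(s['position'][:2]),s['tcp_rot'][:,0],s['force'],s['time_s'],s['opening'])
print('scene');c2=snap('scene','s8');car(c2)
cv2.imwrite('pics/m8.png',np.hstack([cv2.resize(c['frame'][:,:,::-1],(400,300)),cv2.resize(cv2.imread('pics/s8.png')[190:390,220:480],(390,300))]))
E
```

```text
n 288 fit pt bay [-51.1   7.3] theta 24.20554 axial span 170.6555078723001 ends bay [-12.   95.3] [-80.6 -61. ]
[0.44718831 0.03972176 0.11996605] [-101.3    9. ] [4.95358158e-01 8.68688811e-01 2.10013262e-04] [ 0.84868562 -0.15707913  0.1777093 ] 13.05 0.9791455332614729
scene
n 203 fit pt bay [-54.4 -11.8] theta 24.456501 axial span 200.42640790333348 ends bay [-4.7 99.2] [-86.7 -83.6]
```

View pics/m8.png

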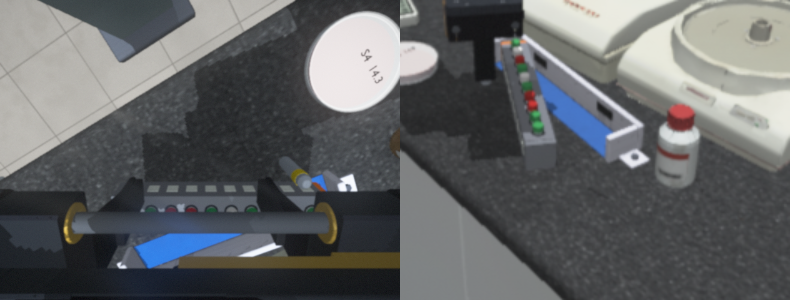

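>>> {"api": "play_rows", "payload": {"commands": [[[0,0,-0.045],[0,0,0]],[[0,0,-0.081],[0,0,0]],[[0,0,-0.081],[0,0,0]],[[0.008,-0.0045,-0.081],[0,0,0]],[[0.016,-0.009,-0.081],[0,0,0]],[[0.021,-0.012,-0.081],[0,0,0]],[[0.026,-0.016,-0.081],[0,0,0.042]],[[0.031,-0.0195,-0.081],[0,0,0.084]],[[0.0355,-0.023,-0.081],[0,0,0.126]],[[0.0405,-0.026,-0.081],[0,0,0.168]]]}}

```text
time_s: 14.4
position: [0.4862, 0.0144, 0.0392]
tcp_rot: [[0.341, -0.004, -0.94], [0.94, 0.001, 0.341], [-0.0, -1.0, 0.004]]
force: [-2.9, 1.1, 2.5]
opening: 0.999
```

```bash
python3 - <<'E'
from h import *
c,s=wcam('w9');car(c)
print(s['position'],bay(s['position'][:2]),s['tcp_rot'][:,0],s['force'],s['time_s'],s['opening'])
print('scene');c2=snap('scene','s9');car(c2)
E
```

```text
n 3791 fit pt bay [-36.4 -20.6] theta 14.489386 axial span 115.53294521874386 ends bay [-16.   36.2] [-46.6 -75.2]
[0.48618963 0.01444732 0.03919016] [-60.1 -12.5] [ 3.41137702e-01  9.40013245e-01 -4.09955401e-04] [-2.91609984  1.06946851  2.50820154] 14.4 0.9989011281183905
scene
n 77 fit pt bay [-48.6 -75. ] theta 13.9292755 axial span 48.23442499550018 ends bay [-46.4 -47. ] [-51.1 -95.5]
```

>>> {"api": "play_rows", "payload": {"commands": [[[0.005,-0.003,0],[0,0,0.042]],[[0.01,-0.0055,0],[0,0,0.084]],[[0.0155,-0.008,0],[0,0,0.126]],[[0.0205,-0.01,0],[0,0,0.168]],[[0.026,-0.012,0],[0,0,0.21]],[[0.0315,-0.014,0],[0,0,0.251]],[[0.0315,-0.014,0],[0,0,0.251]]]}}

```text
time_s: 15.38
position: [0.5195, 0.0001, 0.0389]
tcp_rot: [[0.098, 0.0, -0.995], [0.995, -0.0, 0.098], [-0.0, -1.0, -0.001]]
force: [-1.1, 0.6, 1.2]
opening: 0.999
```

```bash
python3 - <<'E'
from h import *
c,s=wcam('w10');car(c)
print(s['position'],bay(s['position'][:2]),s['tcp_rot'][:,0],s['force'],s['time_s'],s['opening'])
print('scene');c2=snap('scene','s10');car(c2)
cv2.imwrite('pics/m10.png',np.hstack([cv2.resize(c['frame'][:,:,::-1],(400,300)),cv2.resize(cv2.imread('pics/s10.png')[190:390,220:480],(390,300))]))
E
```

```text
n 3839 fit pt bay [ -0.6 -24.9] theta -0.19940042 axial span 116.06588162688385 ends bay [ 3.7 34.8] [  4.4 -81.3]
[5.19521183e-01 5.04006680e-05 3.88741739e-02] [-25.5 -23.6] [ 9.84182665e-02  9.95145117e-01 -2.01844794e-04] [-1.08075949  0.60412777  1.15231798] 15.375 0.9993617001814465
scene
n 65 fit pt bay [ -0.2 -49.2] theta 0.9308939 axial span 152.67437085047646 ends bay [ 1.5 51.5] [   0.8 -101.1]
```

View pics/m10.png

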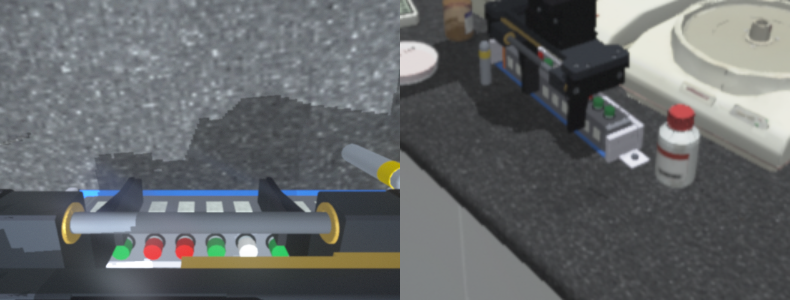

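>>> {"api": "play_rows", "payload": {"commands": [[[0.001,0,0],[0,0,0]],[[0.002,0,0],[0,0,0]],[[0.003,0,0],[0,0,0]],[[0.003,0,0],[0,0,0]]]}}

```text
time_s: 15.98
position: [0.52, 0.0005, 0.0383]
tcp_rot: [[0.098, -0.005, -0.995], [0.995, 0.001, 0.098], [0.0, -1.0, 0.005]]
force: [-5.5, -1.0, 4.0]
opening: 0.998
```

>>> {"api": "play_rows", "payload": {"commands": [[[0.0007,0,0],[0,0,0]],[[0.0015,0,0],[0,0,0]],[[0.0015,0,0],[0,0,0]]]}}

```text
time_s: 16.35
position: [0.5201, 0.0006, 0.0382]
tcp_rot: [[0.098, -0.008, -0.995], [0.995, 0.001, 0.098], [0.0, -1.0, 0.008]]
force: [-7.9, -3.3, 5.7]
opening: 0.999
```

Motion stopped while the force rose to 8 N, so the carrier is against something. I'll back straight off and clear the top view to check.

>>> {"api": "play_rows", "payload": {"commands": [[[-0.01,0.001,0],[0,0,0]],[[-0.025,0.002,0],[0,0,0]],[[-0.035,0.003,0.03],[0,0,0]],[[-0.045,0,0.08],[0,0,0]],[[-0.06,-0.05,0.12],[0,0,0]],[[-0.075,-0.11,0.14],[0,0,0]],[[-0.09,-0.17,0.15],[0,0,0]],[[-0.1,-0.23,0.15],[0,0,0]],[[-0.11,-0.29,0.15],[0,0,0]],[[-0.13,-0.35,0.15],[0,0,0]]]}}

```text
time_s: 17.6
position: [0.3955, -0.3503, 0.1891]
tcp_rot: [[0.098, 0.004, -0.995], [0.995, -0.004, 0.098], [-0.003, -1.0, -0.004]]
force: [0.6, -0.2, -0.2]
opening: 1.0
```

>>> {"api": "play_rows", "payload": {"commands": [[[-0.03,-0.05,0],[0,0,0]],[[-0.06,-0.1,0],[0,0,0]],[[-0.1,-0.14,0],[0,0,0]],[[-0.14,-0.18,0],[0,0,0]],[[-0.18,-0.22,0],[0,0,0]],[[-0.22,-0.25,0],[0,0,0]],[[-0.22,-0.25,0],[0,0,0]]]}}

```text
time_s: 18.48
position: [0.1893, -0.5973, 0.1878]
tcp_rot: [[0.129, -0.028, -0.991], [0.992, -0.01, 0.129], [-0.013, -1.0, 0.026]]
force: [0.7, -0.1, -0.7]
opening: 1.003
```

```bash
python3 - <<'E'
from h import *
s=read_state();print(s['position'],s['time_s'])
c=snap('top','t11');car(c)
i=cv2.resize(c['frame'][190:300,150:430,::-1],None,fx=2.85,fy=2.85,interpolation=cv2.INTER_CUBIC)
cv2.imwrite('pics/t11c.png',i)
c0=dict(np.load('pics/top0.npz'))
for n,cc in(('before',c0),('now',c)):
    p,u,v=topmap(cc)
    for k,zl,zh,u0,u1,v0,v1 in(('wb',.08,.1,385,415,195,225),('amb',.07,.09,155,195,200,235),('dish',.01,.022,165,225,250,305),('post',.05,.07,235,255,230,248)):
        m=(p[:,2]>zl)&(p[:,2]<zh)&(u>=u0)&(u<=u1)&(v>=v0)&(v<=v1);print(n,k,p[m].mean(0).round(4) if m.any() else None)
E
```

```text
[ 0.18926654 -0.5972891   0.18778756] 18.475
orange n 19 bay mean [  3.3 106.3]
n 295 fit pt bay [ 3.6 -4.8] theta 0.025387764 axial span 199.05706976021816 ends bay [ 5.1 95.5] [   0.8 -103.6]
before wb [ 0.5539 -0.169   0.0882]
before amb [0.5496 0.2435 0.0795]
before dish [0.442  0.2132 0.0168]
before post [0.5057 0.1152 0.0586]
now wb [ 0.5537 -0.1691  0.0882]
now amb [0.5496 0.2434 0.0794]
now dish [0.442  0.2133 0.0168]
now post [0.5057 0.1152 0.0585]
```

View pics/t11c.png

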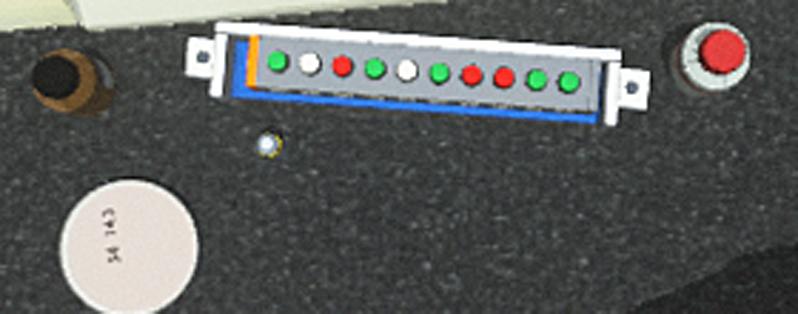

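Carrier is in the bay (orange end at about (253,62), right end at (597,87)). Bystanders haven't moved. One enlarged look at both ends of the back seam.

```bash
python3 - <<'E'
from h import *
i=cv2.imread('pics/t11.png')
L=cv2.resize(i[193:228,222:292],None,fx=11,fy=8,interpolation=cv2.INTER_NEAREST);R=cv2.resize(i[200:235,305:375],None,fx=11,fy=8,interpolation=cv2.INTER_NEAREST)
cv2.imwrite('pics/seam.png',np.vstack([L,R]))
g=cv2.cvtColor(i,cv2.COLOR_BGR2GRAY)
for u in(245,262,285,310,335,350):
    v0=int(199+(u-226)*11/140);print(u,v0,g[v0-3:v0+14,u].tolist())
E
```

```text
245 200 [60, 85, 255, 254, 255, 211, 166, 169, 176, 174, 179, 171, 156, 158, 161, 165, 161]
262 201 [65, 44, 255, 255, 255, 230, 175, 178, 175, 178, 181, 181, 126, 78, 47, 74, 87]
285 203 [53, 142, 255, 255, 255, 198, 169, 175, 173, 176, 177, 180, 142, 96, 92, 89, 168]
310 205 [49, 218, 255, 253, 255, 197, 169, 176, 174, 177, 177, 179, 181, 184, 171, 167, 179]
335 207 [12, 250, 254, 253, 250, 195, 172, 176, 175, 173, 173, 87, 81, 102, 109, 80, 84]
350 208 [31, 238, 249, 250, 250, 197, 168, 172, 177, 183, 142, 152, 154, 158, 161, 172, 124]
```

View pics/seam.png

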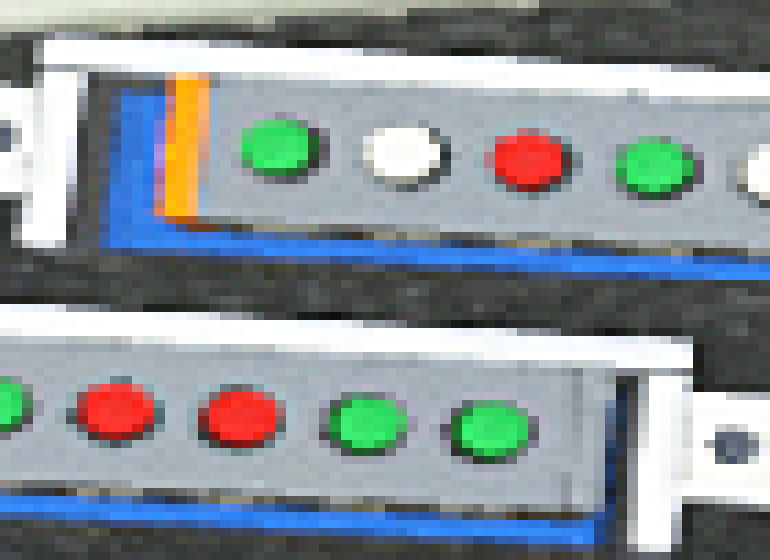

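The seam shows no gap along its whole length: white wall meets grey carrier directly at both ends. The gripper is clear, so I'm handing in.

```bash
python3 -c "
from rig import *
print(hand_in())"
```

```text
the job is handed in; nothing more can be done
None
```

The carrier is in the bay with its back along the back wall from end to end. I handed the job in at about 18.5 s with the gripper well clear.

**What I did:** All pushing was with the fingertips.
1. Pushed the right end to slide the carrier about 45 mm left.
2. Pushed the left part of the label side to angle it about 24°.
3. Pushed the right end again to run the orange end in behind the post.
4. Used both open fingers on the label side to swing the right end in and seat it. In that last push it stopped moving at about 8 N.

**Last checks, from the top camera:**
- **Seating:** the carrier origin is at bay x ≈ +3.6 mm against 3.0 nominal, within the 2 mm calibration. It lies at about 0.0° to the bay, and no gap shows at the back wall at either end.
- **Sideways position:** it sits about 5 mm right of the bay's centre, between the end walls.
- **Bystanders:** both bottles and the dish have moved 0.2 mm or less.
- **Forces:** the highest wrist force I saw was about 10 N, read only at the end of each move.

**Disagreement:** the scene and wrist cameras read the carrier about 2–4 mm nearer the robot than the top camera did. I relied on the top camera and on the contact force.

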